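# Slide the sample carriage up to the sensor head and bolt it in

### The arm

A 6-joint arm with a two-finger parallel gripper is mounted at the origin on a cart in front of the work surface, level with it; the furniture and walls round the work are solid. World frame = base frame: x ahead of the robot, y to its left, z up, the work surface at z = 0. Lengths are in mm, angles in rad, forces in N, time in s.
With the tool pointing down it reaches from about 350 to 875 mm from the base axis. Payload 4.2 kg.
Tool frame: the origin (TCP) lies at the very end of the fingers, on their centre line; the grasp point (between the pads) lies 19 mm behind it (pinch_z is the distance from the TCP to the grasp point, in mm); z points along the fingers, y is the line along which they close (so a half turn about z gives the same grasp; the last joint's range is limited). The gripper opens to 85 mm and grips with 20 to 120 N. Pads are 22 mm wide; open, the fingers measure 114 mm over their backs; the gripper's body (76 mm by 85 mm) begins 54 mm behind the grasp point. The pads swing forward as they close: fully open they stand 13 mm farther back than shut.
Start: joints at [-0.962, 0.385, 0.008, 0, -1.194, -0.259], TCP at [214.208, -587.124, 231.312] pointing down, gripper open.
Joint ranges: [-3.14, 3.14], [-1.21, 2.06], [-1.07, 1.41], [-3.16, 2.05], [-2.99, -0.16], [-3.1, 3.1]. Speed limits (rad/s): [2.79, 2.79, 3.14, 3.14, 3.14, 3.14].

### API

Orientations are given as a unit quaternion [x, y, z, w].
In Python, from bench import * gives the robot as it stands.
- The arm moves only by the tool arm_command, never from a script. Its argument "steps" is one flat list of numbers, 4 for each row, row after row: the shift along the tool's x, y, z in m, then the turn about the tool's z in rad. In form: [tx, ty, tz, roll, tx, ty, tz, roll, ...]. A call has 1 to 20 rows; each row shifts and turns the commanded pose from where the row before left it, along the tool's axes as they then stand; what a row does not reach is not made up. A row lasts 1/8 s, in which the tool goes at most 62.5 mm and 10.7 degrees, less where a joint would pass 70% of its speed; a pose out of reach is approached as far as the arm can. A call with a gripper value outside its range is refused whole. "grip" is the finger opening in m, from 0 to 0.0854, set as the call begins (left out, the last holds). The fingers move at their own pace and stop on an object; the grip force is fixed at half the most. Time passes only in rows, so rows that do not move let the fingers close. It gives the time, the measured TCP pose, the force, the opening and the grip force at its end, in the units of the state.
- read_state(): the state, without advancing time (a new reading comes with each control period).
- get_image(name): name is "side" or "top"; returns the picture (400x640x3 uint8, red, green, blue); there is no depth.
- get_calibration(name): a dict with "camera_matrix" (3x3 intrinsics, pixels), "k1" (the pictures are not rectified: a ray, as slopes to the right and down, at radius r is drawn at 1 + k1 r^2 times it, then the intrinsics apply), "cam_to_world" (4x4, takes a point from camera to world coordinates). Camera axes: x right, y down, z forward; pixel columns grow to the right and rows downward; lengths in mm; the calibration is good to about 2 mm. A picture is of the moment at which its call begins. get_calibration takes no time and is no camera call.
- job_done(): hands the job in; it is judged then, once.
The state is a dict: "clock": time; "joints": joint angles; "joint_vel": joint speeds; "joint_efforts": joint torques, N m; "position": TCP position; "ee_rot": TCP orientation; "contact_force": force on the tool from outside, world axes, zero at the start; "wrist_torque": the same for the moment, N m; "gripper_width": finger opening in mm; "grasp_force": force on a finger pad.
Only numpy, scipy, OpenCV 4.12 (cv2) and the standard library are available. Lean on these libraries where they do the work, as an engineer would, in place of code of your own. Each camera call takes 0.05 s, during which the arm holds its last target. There are 200 camera calls.

### The job

The flask on the blue carriage is to be measured. Turn the black ball knob until the bolt is drawn clear of the lane, push the carriage by its upright rear plate all the way up to the stops of the white sensor head, then turn the ball knob back so that the bolt lies fully across behind the carriage again. Keep the flask standing on the carriage all the while, and do not move the calculator, the blue vial case or the wash bottle.

Things in the scene. Friction and masses are not known exactly. Their poses are not given: they have to be found in the camera images.
- station: Fixed station on a 190 x 400 x 10 mm aluminium plate. Origin: centre of its underside; z up, y along the lane to the white sensor head (110 x 62 mm, top z 105), x from the knob side to the lane. Lane: 73 mm wide between rails (top z 24), centred on x +45, from y -194 to the rubber stops at y +120. Grey lock block under the knob: 60 (x) by 64 mm, top z 44, centre x -58, y -10.
- ball_centre (a point): Centre of the knob's black ball, at x -58, y -10, z 88 mm of the station: a polished 50 mm sphere (friction about 0.2) on a thin stem, turning about the vertical here. Fingers that meet it well above its widest part slip: let the pads span this height, tips about 20 mm below it. Turning takes 0.4 N m: grip with 35 N or more. Beneath it is free down to a collar (radius 20 mm) at z 56.
- ball_knob (a joint): Ball knob angle in rad, counter-clockwise from above positive, 0 to 1.5 between end stops; stays where left. 0: locked, bolt fully across (red pointer on the collar along the station's -y); 1.5: open (pointer along +x). It drives the bolt 32 mm per rad: it juts 33 mm into the lane at 0 and is clear of the lane from 1.1 on.
- bolt_tip (a point): Tip of the steel bolt, 12 mm in diameter, that crosses the lane through a gap in the knob-side rail, 23 mm above the table. Its centre line is at y -10 mm of the station; its tip is at x = 42 mm minus 32 mm per rad of the knob. Pushing it along the lane does not move it.
- carriage: Loose blue carriage, 0.25 to 0.5 kg, sliding in the lane (2 to 4 N): deck 70 (x) by 120 (y) by 14 mm, at its rear (-y) end an upright plate 64 mm wide, 6 mm thick, its top 86 mm above the table. Origin: centre of its underside; +y to the head. It starts on the -y side of the bolt. Home against the stops: origin at y +60 mm of the station, rear face at y 0, 4 mm past the bolt.
- push_face (a point): Point on the rear (-y) face of the carriage's upright plate, in its middle, 55 mm above the carriage's underside: where to push, along the station's +y.
- home_point (a point): Point of the station above which the carriage's centre comes when home: x = 45, y = 60 mm, at deck height (24 mm).
- flask: Small stoppered clear flask, 60 mm in diameter, 77 mm high, loose, standing on the carriage's deck about 15 mm ahead of the carriage's centre. Origin: centre of its underside. Its top is about 101 mm above the table.
- calculator: Calculator, 200 x 102 x 32 mm, lying on the table to the right; bystander. Origin: centre of its underside.
- vial_case: Closed blue case, 106 x 153 x 43 mm, on the table to the left; bystander. Origin: centre of its underside.
- wash_bottle: White wash bottle with a red spout, 68 x 102 x 206 mm, standing to the left; bystander. Origin: centre of its underside.

How it is judged (in metres and radians):
On the way, in this order (a step that is already met when the one before it is completed fails the run):
1. the ball knob has been turned until the bolt is clear of the lane (knob beyond 1.1 rad) (value of joint ball_knob above 1.1 rad), for 0.2 s.
2. the carriage stands home against the stops, with the flask on it (y of carriage in the frame of station above 0.0555 m and z of carriage in the frame of station below 0.014 m and horizontal distance between flask and carriage below 0.035 m), for 0.2 s.
At the end, for the whole second after the job is handed in: Carriage flat in the lane, at most 4.5 mm short of home against the stops; ball knob back below 0.2 rad, so the bolt lies across behind it; flask upright (within 0.1 rad) on the deck, its centre within 35 mm of the carriage's; all at rest (all of step 2 and value of joint ball_knob below 0.2 rad and z of flask in the frame of carriage between 0.01 and 0.02 m and angle between flask's own z axis and vertical below 0.1 rad and linear speed of carriage below 0.01 m/s and linear speed of flask below 0.02 m/s); the robot touches nothing.
It fails at once if the flask is tipped by more than 0.4 rad (angle between flask's own z axis and vertical above 0.4 rad).
It fails at once if a bystander (calculator, vial case, wash bottle) is moved by more than 20 mm (distance of any of calculator, vial_case, wash_bottle from where it was at the start of the episode above 0.02 m).
It also fails if it takes over 59 s, if anything falls off the work surface, if the arm or the gripper's body presses on something with over 40 N, if the wrist force passes 120 N, or if a joint passes its speed limit or range.

## Working session

There is one attempt and no reset: what is moved stays moved. The work goes in short steps, Python scripts to look and compute and a tool call to move; the robot and the scene stay as the last step left them, time stands still between calls to the robot, and variables do not carry over. Pictures are saved under pics/ and viewed, at most 10 in all, crops included, and the job is handed in when it is done.

Besides the shell and the picture viewer there is one more tool, called as name(argument=value, ...) on one line, values as JSON. arm_command: Moves the arm, as the interface text tells. Its arguments: {"type":"object","properties":{"steps":{"type":"array","items":{"type":"number"}},"grip":{"type":"number"}},"required":["steps"]}

```bash
mkdir -p pics; ls; python3 - <<'E'
from bench import *
import cv2
for n in("top","side"):
    cv2.imwrite(f"pics/{n}0.png",get_image(n)[:,:,::-1]); c=get_calibration(n); print(n,c)
s=read_state(); print(s)
E
```

```text
pics
top {'camera_matrix': array([[393.42703831,   0.        , 321.61165796],
       [  0.        , 393.42703831, 205.17032661],
       [  0.        ,   0.        ,   1.        ]]), 'k1': -0.03162899933110039, 'cam_to_world': array([[ 7.10608195e-03, -9.97746972e-01,  6.67119390e-02,
         4.48527394e+02],
       [-9.99878473e-01, -8.01530699e-03, -1.33713683e-02,
        -2.95365660e+01],
       [ 1.38759589e-02, -6.66088137e-02, -9.97682677e-01,
         1.15155996e+03],
       [ 0.00000000e+00,  0.00000000e+00,  0.00000000e+00,
         1.00000000e+00]])}
side {'camera_matrix': array([[509.17502168,   0.        , 332.5457635 ],
       [  0.        , 509.17502168, 202.7861522 ],
       [  0.        ,   0.        ,   1.        ]]), 'k1': -0.017826754905982376, 'cam_to_world': array([[ 4.26236135e-01, -3.90964991e-01,  8.15762915e-01,
        -6.29874136e+02],
       [-9.04263755e-01, -1.59126747e-01,  3.96214261e-01,
        -5.97747649e+02],
       [-2.50962058e-02, -9.06545671e-01, -4.21361040e-01,
         6.71013827e+02],
       [ 0.00000000e+00,  0.00000000e+00,  0.00000000e+00,
         1.00000000e+00]])}
{'clock': 0.1, 'joints': array([-9.62424344e-01,  3.85479986e-01,  6.71625601e-03, -4.06219631e-04,
       -1.19398839e+00, -2.58589266e-01]), 'joint_vel': array([-0.00030565, -0.0008757 ,  0.00171169,  0.00142301, -0.00035671,
       -0.00163714]), 'joint_efforts': array([-5.34542669e-04, -3.93320954e+01,  1.88931388e+01,  4.19799730e+00,
       -2.60286950e-03,  5.53725556e-06]), 'position': array([ 213.99900747, -586.65232427,  230.3169469 ]), 'ee_rot': array([-1.73927291e-01,  9.84757993e-01,  9.66747931e-04, -2.39422187e-04]), 'contact_force': array([ 0.3631088 , -0.47131612, -0.28645563]), 'wrist_torque': array([-0.02806549, -0.06580159, -0.00244633]), 'grasp_force': 0.0, 'gripper_width': 85.3639590588779}
```

View pics/top0.png

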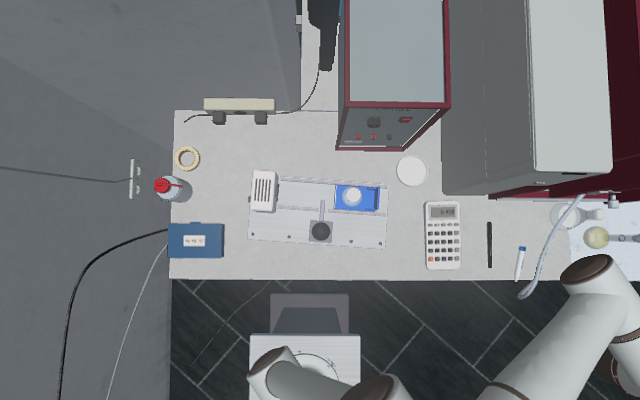

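View pics/side0.png

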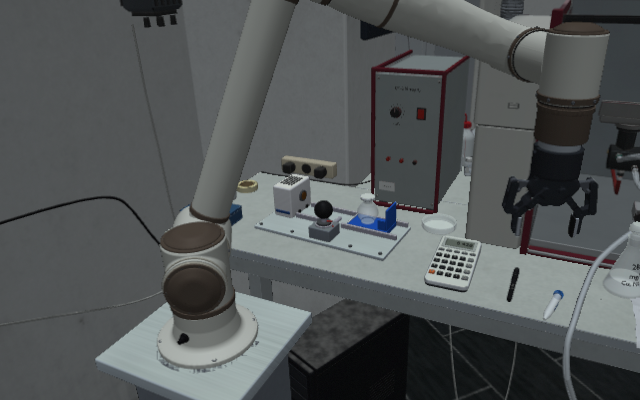

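The top picture shows the station at columns 248-388, rows 172-250. The head is at (263,190), the ball at (320,231), the blue carriage at (357,197) and the calculator at (443,235). The side picture shows the ball at (323,209) and the rear plate at (388,215). I'll enlarge both crops next.

```bash
cat > h.py <<'E'
from bench import *
import cv2, numpy as np
def ray(n,uv):
    c=get_calibration(n);K=c["camera_matrix"];T=c["cam_to_world"]
    d=cv2.undistortPoints(np.array([[uv]],float),K,np.array([c["k1"],0,0,0]))[0,0]
    return T[:3,3],T[:3,:3]@np.array([d[0],d[1],1])
def onz(n,uv,z):
    o,d=ray(n,uv);return o+d*(z-o[2])/d[2]
def tri(a,b):
    o1,d1=ray("top",a);o2,d2=ray("side",b)
    s=np.linalg.lstsq(np.c_[d1,-d2],o2-o1,rcond=None)[0]
    p,q=o1+s[0]*d1,o2+s[1]*d2
    return (p+q)/2,np.linalg.norm(p-q)
def blob(m,box):
    x0,y0,x1,y1=box;k=np.zeros_like(m,np.uint8);k[y0:y1,x0:x1]=m[y0:y1,x0:x1]
    c=max(cv2.findContours(k,cv2.RETR_EXTERNAL,cv2.CHAIN_APPROX_NONE)[0],key=cv2.contourArea)
    return c
E
python3 - <<'E'
from h import *
t=cv2.imread("pics/top0.png");s=cv2.imread("pics/side0.png")
dk=lambda i:(i.max(2)<75).astype(np.uint8)
hsv=lambda i:cv2.inRange(cv2.cvtColor(i,cv2.COLOR_BGR2HSV),(105,150,60),(125,255,255))
ct=blob(dk(t),(300,212,340,248));cs=blob(dk(s),(308,195,340,219))
(a,ra),(b,rb)=cv2.minEnclosingCircle(ct),cv2.minEnclosingCircle(cs)
print(a,ra,b,rb,tri(a,b))
r=cv2.minAreaRect(blob(hsv(t),(325,175,390,220)));print(r,cv2.boxPoints(r))
cv2.imwrite("pics/ct.png",cv2.resize(t[160:260,235:400],None,fx=4.8,fy=4.8,interpolation=cv2.INTER_CUBIC))
cv2.imwrite("pics/cs.png",cv2.resize(s[165:260,250:415],None,fx=4.8,fy=4.8,interpolation=cv2.INTER_CUBIC))
E
```

```text
Traceback (most recent call last):
  File "h.py", line 16, in blob
    c=max(cv2.findContours(k,cv2.RETR_EXTERNAL,cv2.CHAIN_APPROX_NONE)[0],key=cv2.contourArea)
ValueError: max() iterable argument is empty
```

```bash
python3 - <<'E'
from h import *
t=cv2.imread("pics/top0.png");s=cv2.imread("pics/side0.png")
print(t[231,312:330].max(1),s[209,312:335].max(1))
cv2.imwrite("pics/ct.png",cv2.resize(t[160:260,235:400],None,fx=4.8,fy=4.8,interpolation=cv2.INTER_CUBIC))
cv2.imwrite("pics/cs.png",cv2.resize(s[165:260,250:415],None,fx=4.8,fy=4.8,interpolation=cv2.INTER_CUBIC))
dk=lambda i,v:(i.max(2)<v).astype(np.uint8)
hsv=lambda i:cv2.inRange(cv2.cvtColor(i,cv2.COLOR_BGR2HSV),(105,150,60),(125,255,255))
r=cv2.minAreaRect(blob(hsv(t),(325,175,390,220)));print(r,cv2.boxPoints(r))
ct=blob(dk(t,110),(300,212,340,248));cs=blob(dk(s,75),(308,195,340,219))
(a,ra),(b,rb)=cv2.minEnclosingCircle(ct),cv2.minEnclosingCircle(cs)
print(a,ra,b,rb,tri(a,b))
E
```

```text
[ 90  85  87  89  89  92  93  97 102 101  96  92  90  90  89  88  87  82] [171 171  49  16  16  18  17  18  19  20  22  23  23  21  18  17  17  17
  15  13  19  85  86]
((354.9339294433594, 197.8217010498047), (37.20352554321289, 22.721614837646484), 2.862405300140381) [[335.78806 208.23941]
 [336.9227  185.54614]
 [374.0798  187.40399]
 [372.94516 210.09726]]
(320.5, 230.88461303710938) 9.0784912109375 (323.0, 209.5) 9.394247055053711 (array([450.77383082, -42.60918863,  87.84468448]), np.float64(2.9781007913443904))
```

View pics/ct.png

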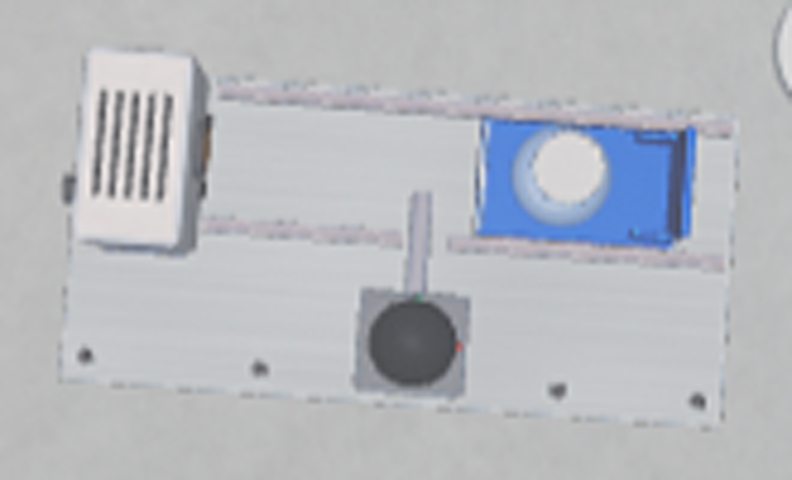

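View pics/cs.png

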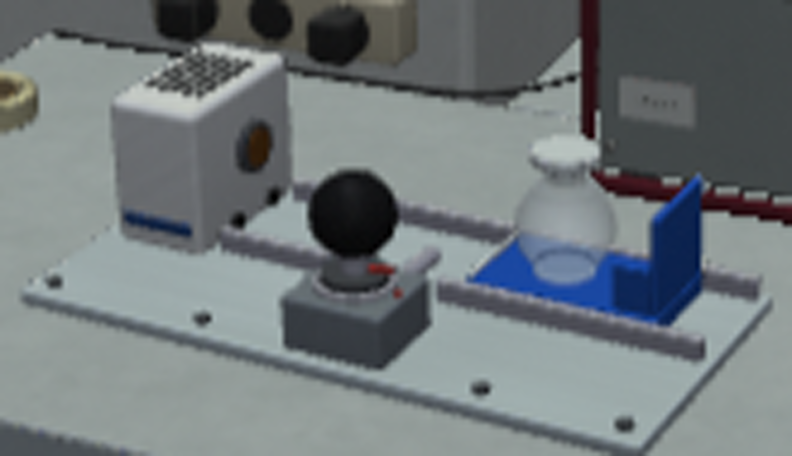

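Top crop: plate corners are at about (60,382), (722,428) and (740,118). The bolt lies across the lane at x≈418, and the plate top's rear edge is at x≈690. Side crop: the red pointer faces the carriage side, so the knob is locked. The ball triangulates to z 87.8 against the given 88. Next I'll work out the station frame.

```bash
python3 - <<'E'
from h import *
f=lambda u,v:(235+(u+.5)/4.8-.5,160+(v+.5)/4.8-.5)
g=lambda u,v:(250+(u+.5)/4.8-.5,165+(v+.5)/4.8-.5)
BL,BR,UR=[onz("top",f(*p),10)[:2] for p in((60,382),(722,428),(740,118))]
print(BL,BR,UR,"len",np.linalg.norm(BL-BR),np.linalg.norm(UR-BR))
L=BL-BR; yaw=np.arctan2(-L[0],L[1]); print("yaw",yaw)
R=np.array([[np.cos(yaw),-np.sin(yaw)],[np.sin(yaw),np.cos(yaw)]])
org=(BL+UR)/2; print("origin by corners",org,"ball pred",org+R@[-58,-10])
# side-view corners
SL,SR,SU=[onz("side",g(*p),10)[:2] for p in((24,297),(640,450),(770,300))]
print("side",SL,SR,SU,np.linalg.norm(SL-SR),np.linalg.norm(SU-SR));L=SL-SR;print("yaw",np.arctan2(-L[0],L[1]),(SL+SU)/2,(SL+SU)/2+R@[-58,-10])
ball=np.array([450.8,-42.6]);o2=ball-R@[-58,-10];print("origin by ball",o2)
st=lambda p:R.T@(np.array(p[:2])-o2)
for p,z in(((691,128),86),((691,235),86),((685,128),86),((478,118),24),((476,235),24),((568,168),101)):print(p,st(onz("top",f(*p),z)))
print("side plate top",[st(onz("side",g(*p),86)) for p in((656,213),(698,177))])
E
```

```text
[424.67304153 169.65634353] [ 399.751712   -229.43730791] [ 588.02713946 -241.09824178] len 399.8709982972573 188.63619473279923
yaw -0.062363840287314405
origin by corners [506.3500905  -35.72094913] ball pred [447.83960792 -42.08675063]
side [423.05156943 160.42041656] [ 400.90544968 -231.95975311] [ 586.29498503 -243.6658192 ] 393.0046414132365 185.7587462318034
yaw -0.056380649732583485 [504.67327723 -41.62270132] [446.16279465 -47.98850282]
origin by ball [509.31048258 -36.2341985 ]
(691, 128) [  73.46479311 -158.48616253]
(691, 235) [  12.59218045 -162.11970113]
(685, 128) [  73.22007523 -155.06969447]
(478, 118) [ 78.1758004  -39.46592866]
(476, 235) [  7.82461402 -43.00712847]
(568, 168) [ 44.1860949  -88.71017133]
side plate top [array([  21.82687128, -158.58958197]), array([  75.48252842, -161.24805577])]
```

arm_command(steps=[0,0,0,0.1373,0,0,0,0.1373,0,0,0,0.1374,-0.0168,0.0465,0,0,-0.0168,0.0465,0,0,-0.0168,0.0465,0,0,-0.0168,0.0465,0,0,-0.0168,0.0465,0,0,-0.0168,0.0465,0,0,-0.0168,0.0465,0,0,-0.0168,0.0465,0,0,-0.0168,0.0465,0,0,-0.0168,0.0465,0,0,-0.0168,0.0465,0,0,-0.0168,0.0465,0,0,0,0,0,0,0,0,0,0], grip=0.085)

```text
clock: 2.22
position: [449.6, -42.7, 230.9]
ee_rot: [0.031, 1.0, -0.0, -0.001]
contact_force: [0.5, 0.2, 0.2]
gripper_width: 84.9
grasp_force: 0.0
```

arm_command(steps=[0,0,0.04,0,0,0,0.04,0,0,0,0.04,0,0,0,0.03,0,0,0,0.013,0,0,0,0,0])

```text
clock: 2.98
position: [449.8, -43.5, 68.1]
ee_rot: [0.032, 0.999, -0.0, -0.001]
contact_force: [0.6, -0.2, -0.3]
gripper_width: 84.8
grasp_force: 0.0
```

```bash
python3 - <<'E'
from h import *
s=get_image("side")[:,:,::-1]
cv2.imwrite("pics/s1.png",cv2.resize(s[120:270,230:415],None,fx=4,fy=4,interpolation=cv2.INTER_CUBIC))
s=read_state();print(s["position"],s["contact_force"])
E
```

```text
[450.55395187 -43.15334733  68.89314462] [0.7749013  0.58753519 0.04688194]
```

View pics/s1.png

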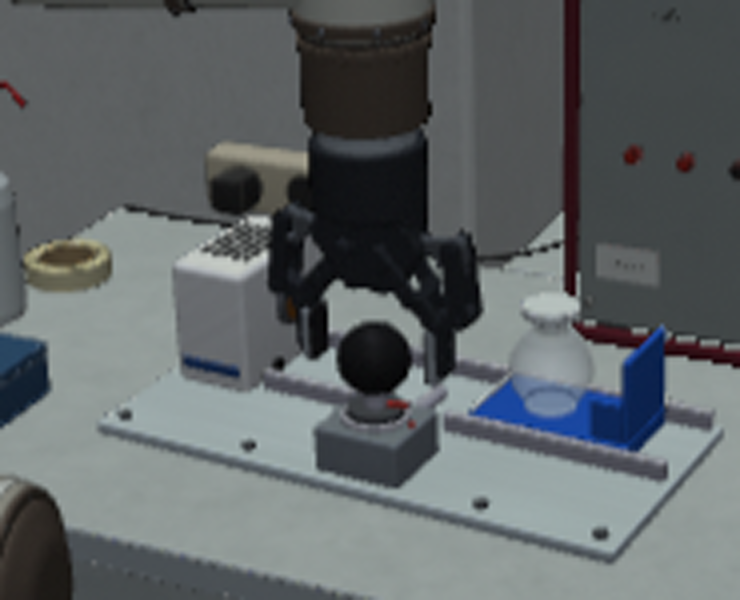

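The ball, at (373,358), sits centred between the fingers, with pads at (313,330) and (438,355). Closing the gripper.

arm_command(steps=[0,0,0,0,0,0,0,0,0,0,0,0,0,0,0,0,0,0,0,0,0,0,0,0], grip=0.03)

```text
clock: 3.78
position: [450.8, -42.4, 69.6]
ee_rot: [0.031, 1.0, 0.0, 0.001]
contact_force: [-2.1, 2.4, 5.1]
gripper_width: 47.8
grasp_force: 60.7
```

arm_command(steps=[0,0,0,-0.05,0,0,0,-0.08,0,0,0,-0.08,0,0,0,-0.08,0,0,0,-0.08,0,0,0,-0.08,0,0,0,-0.08,0,0,0,-0.08,0,0,0,-0.08,0,0,0,-0.08,0,0,0,0,0,0,0,0])

```text
clock: 5.28
position: [450.7, -42.0, 69.6]
ee_rot: [-0.347, 0.938, 0.0, 0.001]
contact_force: [-3.0, 4.0, 7.1]
gripper_width: 47.5
grasp_force: 60.9
```

```bash
python3 - <<'E'
from h import *
t=get_image("side")[:,:,::-1]
cv2.imwrite("pics/s2.png",cv2.resize(t[165:260,250:415],None,fx=4.8,fy=4.8,interpolation=cv2.INTER_CUBIC))
s=read_state();print(s["position"],s["contact_force"],s["wrist_torque"])
E
```

```text
[450.68067462 -41.99368133  69.5929026 ] [-3.85965845  4.25824581  5.46788621] [1.23129911 0.74178433 0.14102259]
```

View pics/s2.png

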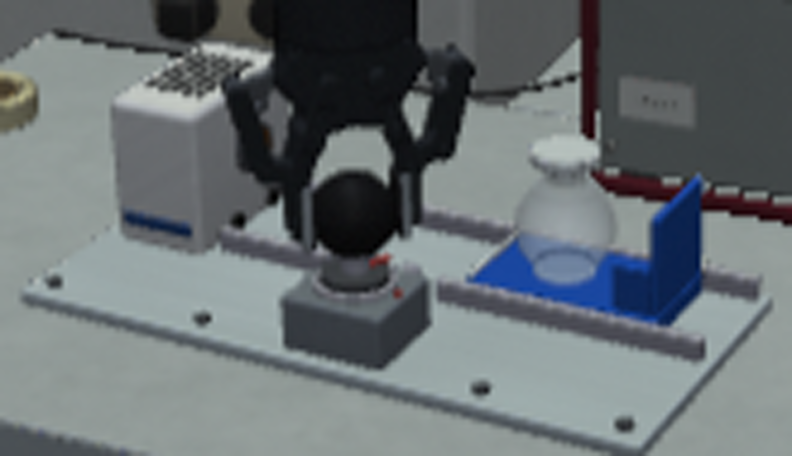

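The pointer has moved to (380,260) and the bolt no longer shows past the block, so the knob is turning with the grip. Continuing.

arm_command(steps=[0,0,0,-0.08,0,0,0,-0.08,0,0,0,-0.08,0,0,0,-0.08,0,0,0,-0.08,0,0,0,-0.08,0,0,0,-0.08,0,0,0,-0.06,0,0,0,0,0,0,0,0])

```text
clock: 6.58
position: [450.0, -43.0, 69.3]
ee_rot: [-0.617, 0.787, -0.0, -0.0]
contact_force: [-1.9, -2.0, 5.7]
gripper_width: 47.9
grasp_force: 61.9
```

```bash
python3 - <<'E'
from h import *
t=get_image("side")[:,:,::-1];u=get_image("top")[:,:,::-1]
f=lambda a:cv2.resize(a,None,fx=4,fy=4,interpolation=cv2.INTER_CUBIC)
cv2.imwrite("pics/s3.png",np.vstack([f(t[190:250,290:380]),f(u[175:255,290:380])]))
s=read_state();print(s["position"],s["contact_force"],s["wrist_torque"],s["joints"])
E
```

```text
[449.99215109 -43.05077028  69.3208941 ] [-1.07384066 -1.55610653  5.95206969] [-0.42927681  0.60091266  0.09743331] [ 0.26639541  0.29642198 -0.61719723  0.00107376 -0.65727284 -0.5093309 ]
```

View pics/s3.png

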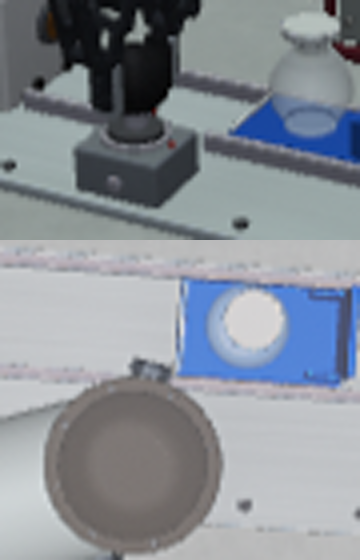

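The top picture shows the lane clear between the head and the carriage, and the tool has turned 1.39 rad. I'll release, rise, and go behind the carriage.

arm_command(steps=[0,0,0,0,0,0,0,0,0,0,0,0,0,0,0,0,0,0,-0.04,0,0,0,-0.04,0,0,0,-0.032,0,0,0,0,-0.178,0,0,0,0], grip=0.085)

```text
clock: 7.8
position: [450.0, -42.7, 180.5]
ee_rot: [-0.683, 0.73, -0.0, 0.0]
contact_force: [0.3, 0.6, 0.1]
gripper_width: 85.2
grasp_force: 0.0
```

arm_command(steps=[0.037,-0.0206,0,0,0.037,-0.0206,0,0,0.037,-0.0206,0,0,0.037,-0.0206,0,0,0.037,-0.0206,0,0,0,0,0,0,0,0,0,0,0,0,0,0], grip=0.0)

```text
clock: 8.8
position: [540.4, -233.1, 180.2]
ee_rot: [-0.684, 0.73, 0.0, -0.0]
contact_force: [-0.0, 0.5, -0.4]
gripper_width: -0.1
grasp_force: 0.0
```

```bash
python3 - <<'E'
from h import *
t=get_image("side")[:,:,::-1];u=get_image("top")[:,:,::-1]
f=lambda a:cv2.resize(a,None,fx=4,fy=4,interpolation=cv2.INTER_CUBIC)
cv2.imwrite("pics/s4.png",np.hstack([f(t[110:260,300:400]),f(u[140:290,300:400])]))
s=read_state();print(s["position"],s["contact_force"],s["ee_rot"])
E
```

```text
[ 540.65420953 -233.15742327  180.57972729] [0.32177409 0.43291388 0.00167142] [-6.84044269e-01  7.29440494e-01 -3.75574138e-05  4.97914272e-05]
```

View pics/s4.png

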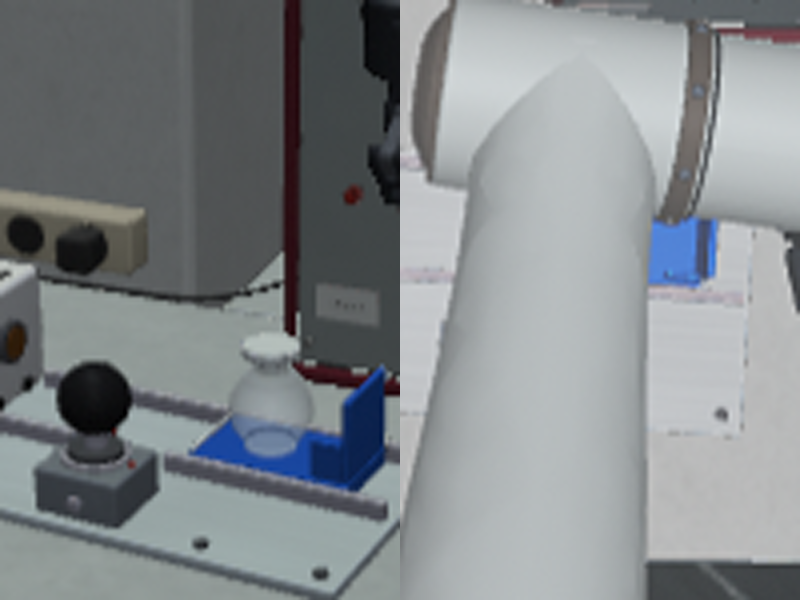

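The side view shows the flask at (270,400) and the rear plate at (365,430), with the knob's pointer at (115,432) facing the lane. Descending behind the rear plate.

arm_command(steps=[0,0,0.04,0,0,0,0.04,0,0,0,0.03,0,0,0,0.012,0,0,0,0,0,-0.004,0,0,0,-0.004,0,0,0,-0.004,0,0,0,-0.004,0,0,0,-0.004,0,0,0,-0.004,0,0,0,-0.004,0,0,0,-0.004,0,0,0])

```text
clock: 10.52
position: [543.0, -202.3, 58.4]
ee_rot: [-0.684, 0.73, -0.0, -0.0]
contact_force: [-0.9, -3.6, -0.0]
gripper_width: -0.2
grasp_force: 1.7
```

arm_command(steps=[-0.005,0,0,0,-0.005,0,0,0,-0.005,0,0,0,-0.005,0,0,0,-0.005,0,0,0,-0.005,0,0,0,-0.005,0,0,0,-0.005,0,0,0,-0.005,0,0,0,-0.005,0,0,0,-0.005,0,0,0,-0.005,0,0,0,-0.005,0,0,0,-0.005,0,0,0,-0.005,0,0,0,-0.005,0,0,0,-0.005,0,0,0,-0.005,0,0,0,-0.004,0,0,0,-0.003,0,0,0])

```text
clock: 13.02
position: [549.3, -105.1, 58.4]
ee_rot: [-0.684, 0.73, -0.0, -0.0]
contact_force: [-0.7, -4.3, 2.7]
gripper_width: -0.2
grasp_force: 2.3
```

```bash
python3 - <<'E'
from h import *
t=get_image("side")[:,:,::-1];u=get_image("top")[:,:,::-1]
f=lambda a:cv2.resize(a,None,fx=4,fy=4,interpolation=cv2.INTER_CUBIC)
cv2.imwrite("pics/s5.png",np.hstack([f(t[130:260,280:380]),f(u[140:270,240:340])]))
s=read_state();p=s["position"];print(p,s["contact_force"])
R=np.array([[.998,.0623],[-.0623,.998]]);print(R.T@(p[:2]-[508.5,-36]))
E
```

```text
[ 549.30017286 -104.76696317   58.2813594 ] [ 0.24980239 -2.32512859  0.72380657]
[ 45.00275432 -66.08757848]
```

View pics/s5.png

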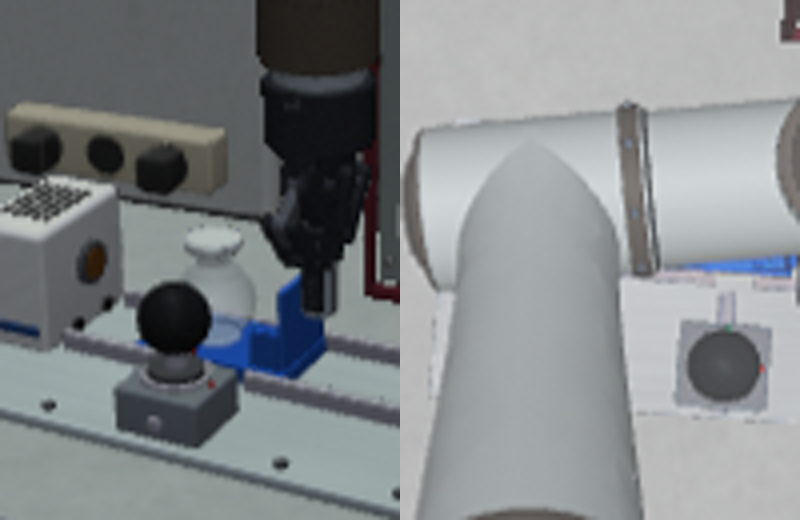

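The carriage has reached the knob, with the flask upright at (218,290) and the finger behind the plate at (318,290). About 55 mm remains.

arm_command(steps=[-0.003,0,0,0,-0.004,0,0,0,-0.004,0,0,0,-0.004,0,0,0,-0.004,0,0,0,-0.004,0,0,0,-0.004,0,0,0,-0.004,0,0,0,-0.004,0,0,0,-0.004,0,0,0,-0.003,0,0,0,-0.002,0,0,0,-0.002,0,0,0,0,0,0,0])

```text
clock: 14.88
position: [552.2, -59.1, 58.3]
ee_rot: [-0.684, 0.73, 0.0, 0.0]
contact_force: [0.1, -2.9, 1.3]
gripper_width: -0.1
grasp_force: 1.1
```

arm_command(steps=[-0.0015,0,0,0,-0.0015,0,0,0,-0.0015,0,0,0,-0.0015,0,0,0])

```text
clock: 15.38
position: [552.6, -53.3, 58.3]
ee_rot: [-0.684, 0.73, 0.0, -0.0]
contact_force: [-0.2, -4.7, 0.9]
gripper_width: 0.1
grasp_force: 1.9
```

arm_command(steps=[-0.001,0,0,0,-0.001,0,0,0,-0.001,0,0,0])

```text
clock: 15.75
position: [552.8, -50.3, 58.3]
ee_rot: [-0.684, 0.73, 0.0, -0.0]
contact_force: [-0.4, -3.9, -0.1]
gripper_width: -0.0
grasp_force: 1.8
```

arm_command(steps=[-0.001,0,0,0,-0.001,0,0,0])

```text
clock: 16.0
position: [552.6, -49.8, 58.6]
ee_rot: [-0.684, 0.73, -0.0, -0.001]
contact_force: [-0.5, -12.5, 2.8]
gripper_width: 0.0
grasp_force: 6.2
```

Force has risen to 12.5 N at TCP y_s ≈ -11, which matches home against the stops. I'll press a touch more, hold, then back off and rise.

arm_command(steps=[-0.001,0,0,0,0,0,0,0,0,0,0,0])

```text
clock: 16.38
position: [552.5, -49.7, 58.8]
ee_rot: [-0.684, 0.73, -0.001, -0.002]
contact_force: [-1.0, -12.9, 3.0]
gripper_width: 0.2
grasp_force: 6.6
```

arm_command(steps=[0.004,0,0,0,0.01,0,0,0,0.02,0,0,0,0,0,-0.04,0,0,0,-0.04,0,0,0,-0.04,0,0,0,0,0,0,0,0,0])

```text
clock: 17.38
position: [550.1, -81.8, 177.7]
ee_rot: [-0.683, 0.73, 0.001, -0.0]
contact_force: [-0.5, -0.1, -0.6]
gripper_width: -0.1
grasp_force: 0.0
```

```bash
python3 - <<'E'
from h import *
p=read_state()["position"];R=np.array([[.998,.0623],[-.0623,.998]]);o=np.array([508.5,-36])
print(p,R.T@(p[:2]-o)); d=np.array([449.9,-42.7])-p[:2]
print("to ball, tool x,y:",-(R.T@d)[1],-(R.T@d)[0])
E
```

```text
[550.13914772 -81.77066043 177.68880054] [ 44.40738157 -43.08500021]
to ball, tool x,y: -32.7476202084011 102.47277157204826
```

arm_command(steps=[-0.011,0.0342,0,0,-0.011,0.0342,0,0,-0.011,0.0341,0,0,0,0,0,0,0,0,0,0,0,0,0,0], grip=0.085)

```text
clock: 18.12
position: [451.3, -42.0, 177.8]
ee_rot: [-0.684, 0.73, 0.0, -0.0]
contact_force: [-0.8, 0.1, -0.1]
gripper_width: 85.4
grasp_force: 0.0
```

arm_command(steps=[0,0,0.04,0,0,0,0.04,0,0,0,0.02,0,0,0,0.009,0,0,0,0,0])

```text
clock: 18.75
position: [451.0, -41.9, 68.9]
ee_rot: [-0.684, 0.73, 0.0, -0.0]
contact_force: [-0.4, 1.1, 0.0]
gripper_width: 84.9
grasp_force: 0.0
```

arm_command(steps=[0,0,0,0,0,0,0,0,0,0,0,0,0,0,0,0,0,0,0,0,0,0,0,0], grip=0.03)

```text
clock: 19.5
position: [450.2, -41.8, 70.2]
ee_rot: [-0.684, 0.73, 0.0, -0.0]
contact_force: [-2.0, 1.3, 5.6]
gripper_width: 47.6
grasp_force: 61.0
```

arm_command(steps=[0,0,0,0.05,0,0,0,0.08,0,0,0,0.08,0,0,0,0.08,0,0,0,0.08,0,0,0,0.08,0,0,0,0.08,0,0,0,0.08,0,0,0,0.08,0,0,0,0.08,0,0,0,0.08,0,0,0,0.08,0,0,0,0.08,0,0,0,0.08,0,0,0,0.08,0,0,0,0.08,0,0,0,0.08,0,0,0,0.06,0,0,0,0,0,0,0,0])

```text
clock: 22.0
position: [450.7, -42.2, 70.2]
ee_rot: [-0.058, 0.998, -0.0, 0.0]
contact_force: [-2.0, -2.8, 6.0]
gripper_width: 47.9
grasp_force: 61.2
```

```bash
python3 - <<'E'
from h import *
t=get_image("side")[:,:,::-1]
cv2.imwrite("pics/s6.png",cv2.resize(t[165:260,250:400],None,fx=5,fy=5,interpolation=cv2.INTER_CUBIC))
s=read_state();print(s["position"],s["contact_force"],s["wrist_torque"],s["ee_rot"])
E
```

```text
[450.66116908 -42.16032974  70.18629519] [-2.09011299 -2.89263369  6.10921949] [-0.66548464  0.58158993 -0.05537599] [-5.82253750e-02  9.98303420e-01 -2.13350929e-04  2.03572329e-04]
```

View pics/s6.png

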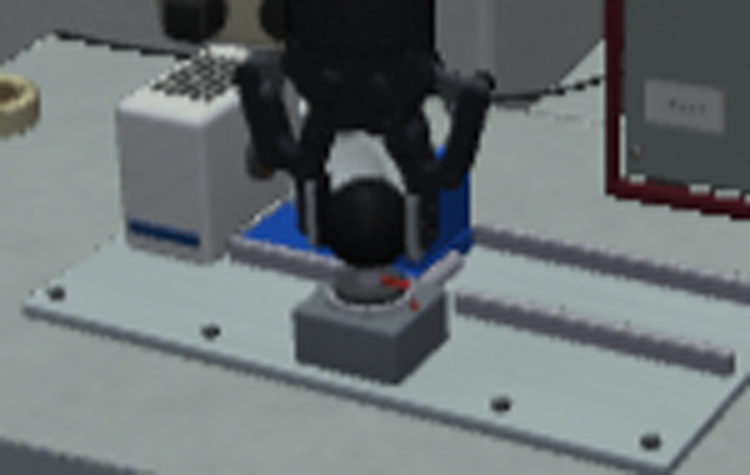

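The bolt's tip shows behind the carriage at (455,262), and the pointer at (395,282) is nearly back at its locked position. I'll turn a little further to the stop, then release and rise.

arm_command(steps=[0,0,0,0.06,0,0,0,0.06,0,0,0,0.04,0,0,0,0])

```text
clock: 22.55
position: [452.2, -42.3, 70.2]
ee_rot: [0.022, 1.0, -0.0, 0.002]
contact_force: [2.3, -6.7, 1.0]
gripper_width: 48.1
grasp_force: 62.9
```

arm_command(steps=[0,0,0,0,0,0,0,0,0,0,0,0,0,0,0,0,0,0,-0.04,0,0,0,-0.04,0,0,0,-0.04,0,0,0,-0.04,0,0.04,0,0,0,0.04,0,0,0,0,0,0,0,0,0,0,0], grip=0.085)

```text
clock: 24.05
position: [371.2, -38.1, 229.7]
ee_rot: [0.022, 1.0, 0.0, 0.001]
contact_force: [-0.1, 0.5, -1.5]
gripper_width: 85.1
grasp_force: 0.0
```

```bash
python3 - <<'E'
from h import *
t=get_image("side")[:,:,::-1];t0=cv2.imread("pics/side0.png")
red=lambda i:np.argwhere((i[195:235,310:350,2].astype(int)-i[195:235,310:350,1]>50))+[195,310]
print("red px now/before",red(t).mean(0),red(t0).mean(0),len(red(t)),len(red(t0)))
print("diff knob/bolt region",np.abs(t[200:232,310:333].astype(int)-t0[200:232,310:333]).mean())
m=cv2.inRange(cv2.cvtColor(t,cv2.COLOR_BGR2HSV),(105,150,60),(125,255,255))
c=blob(m,(285,180,350,225))[:,0];i=c[:,0].argmax()
print("carriage blue bbox",cv2.boundingRect(c))
R=np.array([[.998,.0623],[-.0623,.998]]);o=np.array([508.5,-36])
b=c[c[:,0]>c[:,0].max()-9]; top=b[b[:,1].argmin()]
print("plate top corner st",top,R.T@(onz("side",top.astype(float),86)[:2]-o)); 
m0=cv2.inRange(cv2.cvtColor(t0,cv2.COLOR_BGR2HSV),(105,150,60),(125,255,255))
c=blob(m0,(340,195,400,240))[:,0];top=c[c[:,1].argmin()];print("same at start",top,R.T@(onz("side",top.astype(float),86)[:2]-o))
s=read_state();print(s["position"],s["contact_force"],s["clock"])
E
```

```text
red px now/before [221.33333333 328.83333333] [220.625 328.625] 6 8
diff knob/bolt region 11.038949275362318
carriage blue bbox (329, 192, 16, 28)
plate top corner st [341 192] [69.44168803  1.43416303]
same at start [394 202] [  71.98181185 -160.22703372]
[371.47741871 -38.07593652 229.52778356] [ 0.12541392  0.35079046 -0.95384286] 24.1
```

The pointer is back at its starting pixels, and the carriage has advanced 162 mm to home. One numeric check that the flask still stands: match the stopper patch.

```bash
python3 - <<'E'
from h import *
R=np.array([[.998,.0623],[-.0623,.998]]);o=np.array([508.5,-36])
t0=cv2.imread("pics/side0.png");t=get_image("side")[:,:,::-1].copy()
T=t0[192:226,356:380]
r=cv2.matchTemplate(t[165:235,290:350],T,cv2.TM_CCOEFF_NORMED);_,v,_,l=cv2.minMaxLoc(r)
n=np.array([l[0]+290+11.5,l[1]+165+8.],float)
print(v,n,[R.T@(onz("side",p,95)[:2]-o) for p in(n,np.array([367.5,200.]))])
E
```

```text
0.3219175338745117 [316.5 189. ] [array([40.03885538, 64.875237  ]), array([ 34.88382999, -98.25295881])]
```

```bash
python3 -c "
from bench import *
print(job_done())"
```

```text
the job is handed in; nothing more can be done
None
```

I handed the job in at about 24 s. The carriage is home against the stops and the knob is turned back to locked with the bolt across behind it. The last clear picture of the flask shows it upright part-way along the push; my final check was only a weak image match (score 0.32), though it places the flask where it should be on the carriage.

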